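# Clamp a circuit board in the board holder

## Task

Get the longer of the two green circuit boards ready for rework in the board holder: lay it component side up on the holder's two steel rods, lengthwise between the jaws, setting it down rather than dropping it. Slide the carriage up until the board's two short ends are held home in the grooves of both jaws, then slide the brake knob on the carriage across to its far end stop, away from the robot, so that the jaw cannot back off. Let go of everything and leave the other things on the bench where they lie.

Things in the scene. Friction and masses are not known exactly. Their poses are not given: they have to be found in the camera images.
- board: The longer green circuit board, 55 (x) x 90 mm (y), 0.1 to 0.2 kg, loose. Origin: centre of its underside; z up through the parts. Solid: plate 55 x 90 up to 4.5 mm, parts 47 x 82 up to 16 mm (a few reach 26). Starts on a fixed black foam pad (36 x 64, 12 mm thick) at the bench's front, long side roughly along world x. Grip the long edges; either way round in the holder.
- small_board: The other green circuit board, shorter: 50 x 70 mm, 20 mm high, loose; origin at the centre of its underside. It lies on a foam pad of its own. Not needed: leave it.
- holder: Board holder, fixed: base 64 (x) x 306 mm (y), fixed jaw at its +y end, stand at its -y end; between them two steel rods 12 mm thick along y, at x = +-15 mm, tops 46 mm above the bench (bar between them lower). Origin: on the bench, on the rods' centre line. At yaw 0: +y left, +x away from the robot. Beside the rods (beyond x = +-21 mm) fingers have room down to the base plate, 10 mm up.
- fixed_groove (a point): Middle of the floor of the fixed jaw's groove, at the height of the rod tops: holder (0, 110, 46) mm, holder's axes. The groove opens to -y, z 45 to 54 mm, 66 mm wide; its lips stand out 4 mm, to y = 106 mm; the jaw is 63 mm high. A board lying on the rods (underside 46 mm up) slides into the groove; home, a 90 mm board's centre is 45 mm to -y of this point.
- saddle (a joint): The carriage with the sliding jaw, on the rods. Value: opening in m between the lips of the two jaws (between the groove floors it is 8 mm more); it falls as the carriage slides to holder +y; 0.082 = closed on the 90 mm board. Range 0 to 0.137, starts 0.114 to 0.135. Slides at about 3 N, stays where left, and pushes a board on the rods before it. Its jaw mirrors the fixed one.
- carriage_grip (a point): Point to grip on the carriage's upright black grip: on the centre line, 38 mm behind (-y of) the sliding jaw's groove floor, 76 mm above the bench; holder's axes. The grip is 12 mm thick (x), 24 mm long (y), and stands 52 to 89 mm above the bench on the carriage's flat top (52 mm up, 66 mm wide, ending 102 mm behind the groove floor). Free room on both x sides.
- lock (a joint): The brake knob on the carriage. It slides along holder +x in a slot across the carriage: 0 = released, 0.024 m = far end stop, brake on. Starts 0 to 0.005. Slides at about 5 N, up to 15 N over the last 5 mm, where a shoe under it rides up on the bar between the rods; stays where left. With the brake on the carriage drags hard instead of sliding freely: brake last.
- lock_grip (a point): Point to grip on the black brake knob: on its axis, 76 mm above the bench; holder's axes. The knob is 16 mm (x) by 14 mm (y) and stands 56 to 82 mm above the bench, over a slot plate 54 mm up; it sits 48 mm behind (-y of) the upright grip's middle, 29 mm clear of it.
- long_nose: Long-nose pliers, 164 mm, lying flat; loose bystander, origin at the centre of its underside.
- dust_brush: Dust brush with a wooden handle, 174 mm, lying flat; loose bystander, origin at the centre of its underside.
- driver: Black-handled screwdriver, 198 mm, lying behind the holder; loose bystander, origin at the centre of its underside.
- sink: Finned aluminium heat sink, 36 x 50 x 22 mm; loose bystander, origin at the centre of its underside.

How it is judged:
On the way, in this order (a step that is already met when the one before it is completed fails the run):
1. the carriage is slid up with the board home in the grooves of both jaws, the brake knob still released (value of joint saddle between 0.08 and 0.0845 m and y of board in the frame of holder between 0.062 and 0.068 m and x of board in the frame of holder between -0.012 and 0.012 m and z of board in the frame of holder between 0.043 and 0.049 m and angle between the y axis of board and the y axis of holder, either way round below 0.08 rad and angle between board's own z axis and vertical below 0.06 rad and value of joint lock below 0.012 m), for 0.2 s.
2. the brake knob is slid to its end stop (value of joint lock above 0.0215 m), for 0.2 s.
At the end, for the whole second after the job is handed in: The longer board lies on the rods, components up, within 12 mm and 0.08 rad of their centre line, both ends home in the grooves (board within 3 mm of its place, jaw opening 80 to 84.5 mm); the brake knob is within 2.5 mm of its end stop; all released and at rest (value of joint saddle between 0.08 and 0.0845 m and y of board in the frame of holder between 0.062 and 0.068 m and x of board in the frame of holder between -0.012 and 0.012 m and z of board in the frame of holder between 0.043 and 0.049 m and angle between the y axis of board and the y axis of holder, either way round below 0.08 rad and angle between board's own z axis and vertical below 0.06 rad and value of joint lock above 0.0215 m and linear speed of board below 0.02 m/s); the robot touches nothing.
It fails at once if the board is dropped: let go more than 25 mm above the rods (height (world z) of board above 0.071 m and contact force between board and the fingers below 0.01 N).
It fails at once if another loose thing (shorter board, pliers, brush, screwdriver or heat sink) is pushed more than 40 mm from its place (distance of any of small_board, long_nose, dust_brush, driver, sink from where it was at the start of the episode above 0.04 m).
It also fails if it takes over 54 s, if anything falls off the work surface, if the arm or the gripper's body presses on something with over 40 N, if the wrist force passes 120 N, or if a joint passes its speed limit or range.

## Robot

A 7-joint arm with a two-finger parallel gripper is mounted at the origin on a cart in front of the work surface, level with it; the furniture and walls round the work are solid. World frame = base frame: x ahead of the robot, y to its left, z up, the work surface at z = 0. Lengths are in m, angles in rad, forces in N, time in s.
With the tool pointing down it reaches from about 0.425 to 0.925 m from the base axis. Payload 6.8 kg.
Tool frame: the origin (TCP) lies between the finger pads; the fingertips stand finger_overhang ahead of it and the grasp point (between the pads) lies 6 mm ahead of it (finger_overhang is the distance from the TCP to the fingertips, in m); z points along the fingers, y is the line along which they close (so a half turn about z gives the same grasp; the last joint's range is limited). The gripper opens to 85 mm and grips with 20 to 120 N. Pads are 22 mm wide; open, the fingers measure 114 mm over their backs; the gripper's body (76 mm by 85 mm) begins 54 mm behind the grasp point. The pads swing forward as they close: fully open they stand 13 mm farther back than shut.
Start: joints at [-1.407, 0.477, 0.022, 1.555, -0.011, 1.109, -0.083], TCP at [0.181, 0.65, 0.256] pointing down, gripper open.
Joint ranges: [-2.96, 2.96], [-0.34, 2.1], [-1.41, 1.46], [0.24, 2.44], [-1.37, 4.51], [0.17, 1.92], [-2.96, 2.96]. Speed limits (rad/s): [2.39, 2.39, 3.14, 3.14, 3.14, 3.14, 3.14].

## Interface

Orientations are given as a unit quaternion [w, x, y, z].
In Python, from station import * gives the robot as it stands.
- The arm moves only by the tool drive_tool, never from a script. Its argument "increments" is a list of rows, each an object of numbers: "claw": the finger opening in m, from 0 to 0.0854; "dx", "dy", "dz": the shift along the tool's x, y, z in m; "wx", "wy", "wz": the turn, a rotation vector about the tool's x, y, z in degrees. A call has 1 to 20 rows; each row shifts and turns the commanded pose from where the row before left it, along the tool's axes as they then stand; what a row does not reach is not made up. A row lasts 1/8 s, in which the tool goes at most 62.5 mm and 10.7 degrees, less where a joint would pass 70% of its speed; a pose out of reach is approached as far as the arm can. A call with a gripper value outside its range is refused whole. The fingers move at their own pace and stop on an object; "newtons" is the grip in N (left out, the last holds). Time passes only in rows, so rows that do not move let the fingers close. It gives the time, the measured TCP pose, the force, the opening and the grip force at its end, in the units of the state.
- get_obs(): the state, without advancing time (a new reading comes with each control period).
- read_camera(name): name is "side" or "top"; returns (picture, depth): 400x640x3 uint8, red, green, blue; 400x640 float32, m along the optical axis (not along the pixel's ray), 0 where there is no reading.
- calibration(name): a dict with "intrinsics" (3x3 intrinsics, pixels), "k1" (the pictures are not rectified: a ray, as slopes to the right and down, at radius r is drawn at 1 + k1 r^2 times it, then the intrinsics apply), "R" (3x3) and "t" (3): a world point X has camera coordinates R X + t. Camera axes: x right, y down, z forward; pixel columns grow to the right and rows downward; lengths in m; the calibration is good to about 2 mm. A picture is of the moment at which its call begins. calibration takes no time and is no camera call.
- hand_in(): hands the job in; it is judged then, once.
The state is a dict: "t": time; "q": joint angles; "joint_vel": joint speeds; "joint_torque": joint torques, N m; "eef_pos": TCP position; "tool_rot": TCP orientation; "contact_force": force on the tool from outside, world axes, zero at the start; "torque": the same for the moment, N m; "gripper_width": opening from 0.0 (shut) to 1.0 (fully open); "grasp_force": force on a finger pad.
Only numpy, scipy, OpenCV 4.12 (cv2) and the standard library are available. Lean on these libraries where they do the work, as an engineer would, in place of code of your own. Each camera call takes 0.05 s, during which the arm holds its last target. There are 200 camera calls.

## Working session

There is one attempt and no reset: what is moved stays moved. The work goes in short steps, Python scripts to look and compute and a tool call to move; the robot and the scene stay as the last step left them, time stands still between calls to the robot, and variables do not carry over. Pictures are saved under pics/ and viewed, at most 10 in all, crops included, and the job is handed in when it is done.

Besides the shell and the picture viewer there is one more tool, called after "Request:" by a JSON object that holds its "fn" and its "kwargs", one argument or row to a line. drive_tool: Moves the arm, as the interface text tells. Its arguments: {"type":"object","properties":{"increments":{"type":"array","items":{"type":"object","properties":{"claw":{"type":"number"},"dx":{"type":"number"},"dy":{"type":"number"},"dz":{"type":"number"},"wx":{"type":"number"},"wy":{"type":"number"},"wz":{"type":"number"}}}},"newtons":{"type":"number"}},"required":["increments"]}

```bash
mkdir -p pics
cat > h.py <<'E'
from station import *
import numpy as np, cv2
def snap(n):
    p,d=read_camera(n); np.savez(f'/tmp/{n}.npz',p=p,d=d); return p,d
def load(n):
    z=np.load(f'/tmp/{n}.npz'); return z['p'],z['d']
def ray(n,u,v):
    c=calibration(n); K=np.array(c['intrinsics'])
    r=cv2.undistortPoints(np.array([[[u,v]]],float),K,np.array([c['k1'],0,0,0,0.]))[0,0]
    R=np.array(c['R']);t=np.array(c['t'])
    return -R.T@t, R.T@np.array([r[0],r[1],1.])
def atz(n,u,v,z):
    o,d=ray(n,u,v); return o+d*(z-o[2])/d[2]
def atd(n,u,v,D):
    o,d=ray(n,u,v); return o+d*D[int(v),int(u)]
def proj(n,X):
    c=calibration(n); K=np.array(c['intrinsics']); 
    return cv2.projectPoints(np.array(X,float).reshape(-1,1,3),cv2.Rodrigues(np.array(c['R']))[0],np.array(c['t'],float),K,np.array([c['k1'],0,0,0,0.]))[0][:,0]
E
python3 - <<'E'
from h import *
print(get_obs()); print(finger_overhang if 'finger_overhang' in globals() else '')
for n in('top','side'):
    p,d=snap(n); cv2.imwrite(f'pics/{n}0.png',cv2.resize(p[:,:,::-1],(800,500)))
    c=calibration(n); print(n,c)
E
```

```text
{'t': 0.0, 'q': array([-1.40706835,  0.47780465,  0.0223121 ,  1.55648067, -0.01148935,
        1.10929363, -0.08313497]), 'joint_vel': array([ 0.00055926,  0.00051781,  0.00101318,  0.00316157, -0.00016726,
       -0.00108634,  0.00139747]), 'joint_torque': array([-1.15136675e-05, -5.96422112e+01,  1.60758309e+00, -2.81201541e+01,
        1.23773224e-02,  9.23573185e-03,  1.35836976e-05]), 'eef_pos': array([0.18108093, 0.64967504, 0.25530976]), 'tool_rot': array([-5.83460939e-05,  1.35488129e-01,  9.90778534e-01, -9.27388062e-04]), 'contact_force': array([0.07599446, 0.54942928, 0.77019163]), 'torque': array([-0.01889287,  0.01339656,  0.00517706]), 'grasp_force': 0.0, 'gripper_width': 1.000002436097934}
0.025
top {'intrinsics': array([[380.35277256,   0.        , 321.61656497],
       [  0.        , 380.35277256, 192.21383776],
       [  0.        ,   0.        ,   1.        ]]), 'k1': -0.009848688145924583, 'R': array([[-0.00703112, -0.99988993, -0.01306504],
       [-0.9959144 ,  0.00817825, -0.08993119],
       [ 0.09002814,  0.01237935, -0.99586228]]), 't': array([-0.02575336,  0.54542959,  1.09030067])}
side {'intrinsics': array([[495.58625974,   0.        , 316.13579997],
       [  0.        , 495.58625974, 204.10822696],
       [  0.        ,   0.        ,   1.        ]]), 'k1': -0.0477595827424636, 'R': array([[-0.99993836,  0.01081584, -0.00250754],
       [ 0.00865501,  0.61789132, -0.78621588],
       [-0.0069542 , -0.78618912, -0.61794685]]), 't': array([0.53241299, 0.0805378 , 1.72952393])}
```

View pics/top0.png

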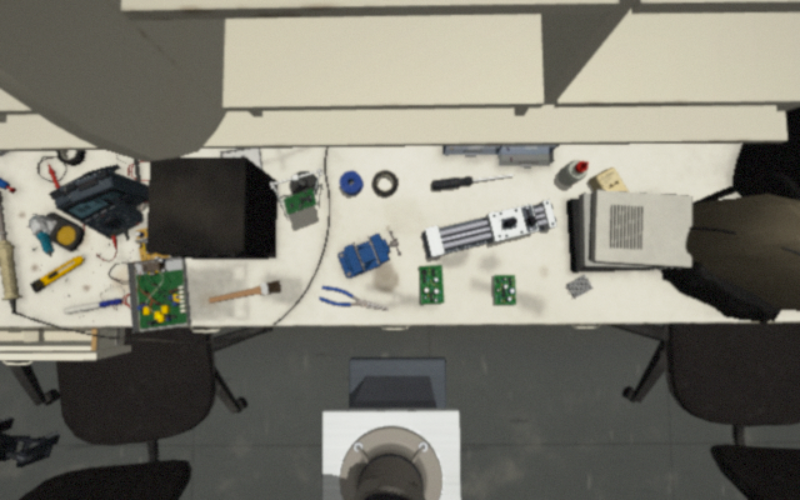

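View pics/side0.png

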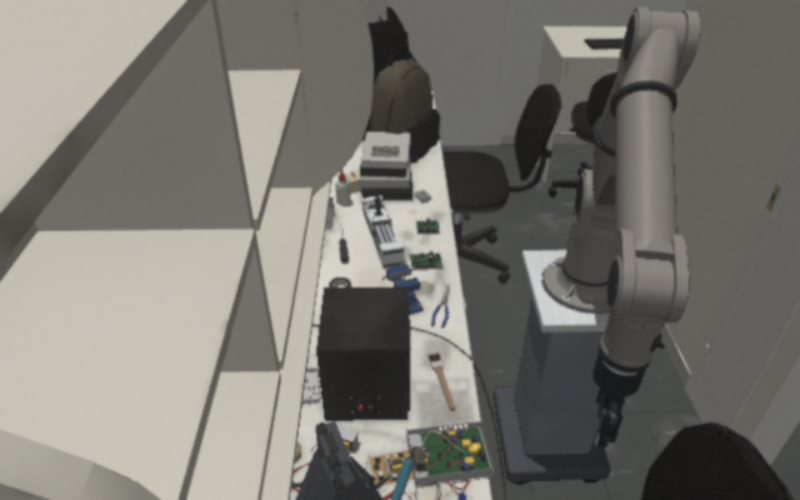

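The top view shows the holder at about (490,230), with the longer board at (431,285), the short board at (504,290) and the pliers at (352,297). I'll enlarge this area.

Run:
```python
from h import *
p,d=load('top')
c=p[150:255,325:455]; cv2.imwrite('pics/c1.png',cv2.resize(c[:,:,::-1],None,fx=5.7,fy=5.7,interpolation=cv2.INTER_CUBIC)[:600,:800])
```

```text
(no output)
```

View pics/c1.png

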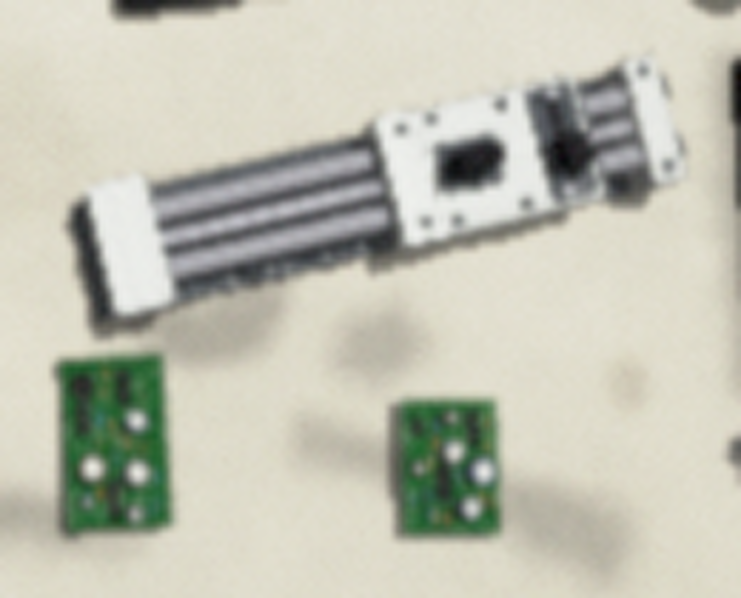

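Run:
```python
from h import *
def P(X,Y,z): return atz('top',325+(X+.5)/5.7-.5,150+(Y+.5)/5.7-.5,z)
B=np.array([P(*c,.0165) for c in[(57,360),(160,355),(171,523),(65,532)]])
print('board',B.mean(0),B[:,:2].round(3).tolist(),np.linalg.norm(B-np.roll(B,-1,0),axis=1))
for a,b in((1,2),(0,3)): e=B[a]-B[b]; print('long yaw deg',np.degrees(np.arctan2(e[1],e[0])))
for n,z,q in(('fjaw',.063,[(88,187),(145,175),(172,303),(118,317)]),('saddlelip',.063,[(376,125),(405,245)]),('stand',.05,[(625,65),(650,58),(685,172),(655,183)]),('rods near/far edges',.046,[(160,190),(365,148),(180,270),(385,222)]),('grip,knob',.089,[(470,162)]),('k',.082,[(570,153)]),('carrback',.052,[(575,85),(597,195)])):
    A=np.array([P(*c,z) for c in q]); print(n,A[:,:2].round(4).tolist(),A.mean(0).round(4))
    if len(A)>=2:
        for i in range(len(A)-1): e=A[i+1]-A[i]; print('  ',np.degrees(np.arctan2(e[1],e[0])).round(1),np.linalg.norm(e).round(4))
```

```text
board [ 0.44271521 -0.09589548  0.0165    ] [[0.485, -0.067], [0.487, -0.121], [0.401, -0.125], [0.397, -0.071]] [0.0530883  0.08602059 0.05439794 0.08800306]
long yaw deg 2.93159632159711
long yaw deg 2.089304649051863
fjaw [[0.5692, -0.0828], [0.575, -0.1112], [0.5112, -0.1236], [0.5044, -0.0968]] [ 0.54   -0.1036  0.063 ]
   -78.5 0.029
   -169.0 0.0651
   104.1 0.0276
saddlelip [[0.5991, -0.2264], [0.539, -0.2393]] [ 0.569  -0.2329  0.063 ]
   -167.9 0.0614
stand [[0.6304, -0.3548], [0.6339, -0.3675], [0.5758, -0.383], [0.5704, -0.3678]] [ 0.6026 -0.3683  0.05  ]
   -74.8 0.0132
   -165.0 0.0601
   109.6 0.0162
rods near/far edges [[0.5694, -0.1197], [0.5898, -0.2235], [0.5288, -0.1292], [0.5522, -0.2327]] [ 0.5601 -0.1762  0.046 ]
   -78.8 0.1058
   122.9 0.1123
   -77.3 0.1061
grip,knob [[0.5768, -0.267]] [ 0.5768 -0.267   0.089 ]
k [[0.5817, -0.3173]] [ 0.5817 -0.3173  0.082 ]
carrback [[0.6201, -0.3287], [0.5643, -0.338]] [ 0.5922 -0.3334  0.052 ]
   -170.6 0.0565
```

Request:
{"fn": "drive_tool", "kwargs": {
  "increments": [
    {"dx": -0.031, "dy": -0.036, "claw": 0.085},
    {"dx": -0.031, "dy": -0.036},
    {"dx": -0.031, "dy": -0.036},
    {"dx": -0.031, "dy": -0.036},
    {"dx": -0.031, "dy": -0.036},
    {"dx": -0.031, "dy": -0.036},
    {"dx": -0.031, "dy": -0.036},
    {"dx": -0.031, "dy": -0.036},
    {"dx": -0.031, "dy": -0.036},
    {"dx": -0.031, "dy": -0.036},
    {"dx": -0.0235, "dy": -0.0376},
    {"dx": -0.0235, "dy": -0.0376},
    {"dx": -0.0235, "dy": -0.0376},
    {"dx": -0.0235, "dy": -0.0376},
    {"dx": -0.0155, "dy": -0.0462},
    {"dx": -0.0155, "dy": -0.0462},
    {"dx": -0.0155, "dy": -0.0462},
    {"wz": -9},
    {"wz": -9}
  ],
  "newtons": 30
}}

```text
schema error: expected keys claw, dx, dy, dz, wx, wy, wz
```

Request:
{"fn": "drive_tool", "kwargs": {
  "increments": [
    {"dx": -0.031, "dy": -0.036, "dz": 0, "wx": 0, "wy": 0, "wz": 0, "claw": 0.085},
    {"dx": -0.031, "dy": -0.036, "dz": 0, "wx": 0, "wy": 0, "wz": 0, "claw": 0.085},
    {"dx": -0.031, "dy": -0.036, "dz": 0, "wx": 0, "wy": 0, "wz": 0, "claw": 0.085},
    {"dx": -0.031, "dy": -0.036, "dz": 0, "wx": 0, "wy": 0, "wz": 0, "claw": 0.085},
    {"dx": -0.031, "dy": -0.036, "dz": 0, "wx": 0, "wy": 0, "wz": 0, "claw": 0.085},
    {"dx": -0.031, "dy": -0.036, "dz": 0, "wx": 0, "wy": 0, "wz": 0, "claw": 0.085},
    {"dx": -0.031, "dy": -0.036, "dz": 0, "wx": 0, "wy": 0, "wz": 0, "claw": 0.085},
    {"dx": -0.031, "dy": -0.036, "dz": 0, "wx": 0, "wy": 0, "wz": 0, "claw": 0.085},
    {"dx": -0.031, "dy": -0.036, "dz": 0, "wx": 0, "wy": 0, "wz": 0, "claw": 0.085},
    {"dx": -0.031, "dy": -0.036, "dz": 0, "wx": 0, "wy": 0, "wz": 0, "claw": 0.085},
    {"dx": -0.0235, "dy": -0.0376, "dz": 0, "wx": 0, "wy": 0, "wz": 0, "claw": 0.085},
    {"dx": -0.0235, "dy": -0.0376, "dz": 0, "wx": 0, "wy": 0, "wz": 0, "claw": 0.085},
    {"dx": -0.0235, "dy": -0.0376, "dz": 0, "wx": 0, "wy": 0, "wz": 0, "claw": 0.085},
    {"dx": -0.0235, "dy": -0.0376, "dz": 0, "wx": 0, "wy": 0, "wz": 0, "claw": 0.085},
    {"dx": -0.0155, "dy": -0.0462, "dz": 0, "wx": 0, "wy": 0, "wz": 0, "claw": 0.085},
    {"dx": -0.0155, "dy": -0.0462, "dz": 0, "wx": 0, "wy": 0, "wz": 0, "claw": 0.085},
    {"dx": -0.0155, "dy": -0.0462, "dz": 0, "wx": 0, "wy": 0, "wz": 0, "claw": 0.085},
    {"dx": 0, "dy": 0, "dz": 0, "wx": 0, "wy": 0, "wz": -9, "claw": 0.085},
    {"dx": 0, "dy": 0, "dz": 0, "wx": 0, "wy": 0, "wz": -9, "claw": 0.085}
  ],
  "newtons": 30
}}

```text
t: 2.48
eef_pos: [0.4406, -0.0966, 0.2561]
tool_rot: [-0.0, -0.023, 1.0, -0.0]
contact_force: [-0.5, 1.1, -0.8]
gripper_width: 0.997
grasp_force: 0.0
```

Request:
{"fn": "drive_tool", "kwargs": {
  "increments": [
    {"dx": -0.002, "dy": 0.0006, "dz": 0.024, "wx": 0, "wy": 0, "wz": 0, "claw": 0.085},
    {"dx": 0, "dy": 0, "dz": 0.024, "wx": 0, "wy": 0, "wz": 0, "claw": 0.085},
    {"dx": 0, "dy": 0, "dz": 0.024, "wx": 0, "wy": 0, "wz": 0, "claw": 0.085},
    {"dx": 0, "dy": 0, "dz": 0.024, "wx": 0, "wy": 0, "wz": 0, "claw": 0.085},
    {"dx": 0, "dy": 0, "dz": 0.024, "wx": 0, "wy": 0, "wz": 0, "claw": 0.085},
    {"dx": 0, "dy": 0, "dz": 0.024, "wx": 0, "wy": 0, "wz": 0, "claw": 0.085},
    {"dx": 0, "dy": 0, "dz": 0.024, "wx": 0, "wy": 0, "wz": 0, "claw": 0.085},
    {"dx": 0, "dy": 0, "dz": 0.024, "wx": 0, "wy": 0, "wz": 0, "claw": 0.085},
    {"dx": 0, "dy": 0, "dz": 0.012, "wx": 0, "wy": 0, "wz": 0, "claw": 0.085},
    {"dx": 0, "dy": 0, "dz": 0.012, "wx": 0, "wy": 0, "wz": 0, "claw": 0.085},
    {"dx": 0, "dy": 0, "dz": 0.012, "wx": 0, "wy": 0, "wz": 0, "claw": 0.085},
    {"dx": 0, "dy": 0, "dz": 0, "wx": 0, "wy": 0, "wz": 0, "claw": 0.085}
  ]
}}

```text
t: 3.98
eef_pos: [0.4425, -0.0952, 0.0278]
tool_rot: [-0.001, -0.021, 1.0, 0.0]
contact_force: [-0.7, 1.1, 0.2]
gripper_width: 0.996
grasp_force: 0.0
```

Request:
{"fn": "drive_tool", "kwargs": {
  "increments": [
    {"dx": 0, "dy": 0, "dz": 0, "wx": 0, "wy": 0, "wz": 0, "claw": 0.05},
    {"dx": 0, "dy": 0, "dz": 0, "wx": 0, "wy": 0, "wz": 0, "claw": 0.05},
    {"dx": 0, "dy": 0, "dz": 0, "wx": 0, "wy": 0, "wz": 0, "claw": 0.05},
    {"dx": 0, "dy": 0, "dz": 0, "wx": 0, "wy": 0, "wz": 0, "claw": 0.045},
    {"dx": 0, "dy": 0, "dz": 0, "wx": 0, "wy": 0, "wz": 0, "claw": 0.045},
    {"dx": 0, "dy": 0, "dz": 0, "wx": 0, "wy": 0, "wz": 0, "claw": 0.045}
  ],
  "newtons": 40
}}

```text
t: 4.72
eef_pos: [0.4433, -0.0954, 0.0291]
tool_rot: [0.001, -0.021, 1.0, 0.0]
contact_force: [-2.4, -0.1, 6.4]
gripper_width: 0.626
grasp_force: 40.7
```

Request:
{"fn": "drive_tool", "kwargs": {
  "increments": [
    {"dx": 0, "dy": 0, "dz": -0.01, "wx": 0, "wy": 0, "wz": 0, "claw": 0.045},
    {"dx": 0, "dy": 0, "dz": -0.015, "wx": 0, "wy": 0, "wz": 0, "claw": 0.045},
    {"dx": 0, "dy": 0, "dz": -0.02, "wx": 0, "wy": 0, "wz": 0, "claw": 0.045},
    {"dx": 0, "dy": 0, "dz": -0.02, "wx": 0, "wy": 0, "wz": 0, "claw": 0.045},
    {"dx": 0, "dy": 0, "dz": -0.02, "wx": 0, "wy": 0, "wz": 0, "claw": 0.045},
    {"dx": 0, "dy": 0, "dz": -0.02, "wx": 0, "wy": 0, "wz": 0, "claw": 0.045},
    {"dx": 0, "dy": 0, "dz": -0.01, "wx": 0, "wy": 0, "wz": 0, "claw": 0.045},
    {"dx": 0, "dy": 0, "dz": 0, "wx": 0, "wy": 0, "wz": 10, "claw": 0.045},
    {"dx": 0, "dy": 0, "dz": 0, "wx": 0, "wy": 0, "wz": 10, "claw": 0.045},
    {"dx": 0, "dy": 0, "dz": 0, "wx": 0, "wy": 0, "wz": 10, "claw": 0.045},
    {"dx": 0, "dy": 0, "dz": 0, "wx": 0, "wy": 0, "wz": 10, "claw": 0.045},
    {"dx": 0, "dy": 0, "dz": 0, "wx": 0, "wy": 0, "wz": 10, "claw": 0.045},
    {"dx": 0, "dy": 0, "dz": 0, "wx": 0, "wy": 0, "wz": 10, "claw": 0.045},
    {"dx": 0, "dy": 0, "dz": 0, "wx": 0, "wy": 0, "wz": 10, "claw": 0.045},
    {"dx": 0, "dy": 0, "dz": 0, "wx": 0, "wy": 0, "wz": 10, "claw": 0.045},
    {"dx": 0, "dy": 0, "dz": 0, "wx": 0, "wy": 0, "wz": 0, "claw": 0.045}
  ]
}}

```text
t: 6.72
eef_pos: [0.4427, -0.095, 0.1433]
tool_rot: [-0.0, 0.626, 0.78, -0.0]
contact_force: [-0.6, -0.4, -1.4]
gripper_width: 0.623
grasp_force: 42.8
```

Run:
```python
from h import *
o=get_obs(); print(o['eef_pos'],o['tool_rot'],o['q'],o['grasp_force'])
p,d=snap('top'); c=p[140:250,335:455]; cv2.imwrite('pics/c2.png',cv2.resize(c[:,:,::-1],None,fx=5,fy=5,interpolation=cv2.INTER_CUBIC))
p,d=snap('side'); c=p[130:240,270:400]; s=cv2.resize(c[:,:,::-1],None,fx=5,fy=5,interpolation=cv2.INTER_CUBIC); cv2.imwrite('pics/s2.png',s)
```

```text
[ 0.44267728 -0.09496914  0.14329924] [-1.32436456e-04  6.25699285e-01  7.80064304e-01 -2.61865583e-04] [-0.63730544  0.3800922   0.87007493  2.21460748 -0.44135233  0.7249803
  0.75486127] 42.81613826751709
```

View pics/s2.png

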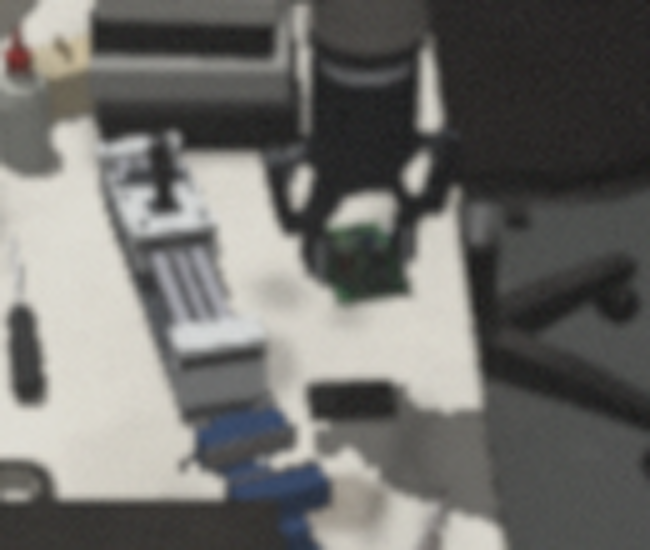

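The side view shows the board held level in the fingers, components up, at about (365,260). The fixed jaw's top plate spans roughly (168,325)–(265,345) and the upright grip top is at about (163,140).

Run:
```python
from h import *
def P(X,Y,z): return atz('side',270+(X+.5)/5-.5,130+(Y+.5)/5-.5,z)
ps=np.radians(12.6); x=np.array([np.cos(ps),np.sin(ps)]); y=np.array([-np.sin(ps),np.cos(ps)]); O=np.array([.5662,-.2209])
for n,X,Y,z in(('lipfar',168,325,.063),('lipnear',255,315,.063),('carr lip far',136,243,.063),('carr lip near',213,232,.063),('grip top',163,142,.089)):
    w=P(X,Y,z)[:2]; print(n,w.round(4),((w-O)@x).round(4),((w-O)@y).round(4))
print(proj('side',[.5662,-.2209,0]))
```

```text
lipfar [ 0.5774 -0.1134] 0.0344 0.1025
lipnear [ 0.5149 -0.1245] -0.0291 0.1053
carr lip far [ 0.6024 -0.2157] 0.0365 -0.0028
carr lip near [ 0.5446 -0.2292] -0.0229 -0.0034
grip top [ 0.5828 -0.3141] -0.0042 -0.0946
[[306.70567386 190.78705262]]
```

View pics/c2.png

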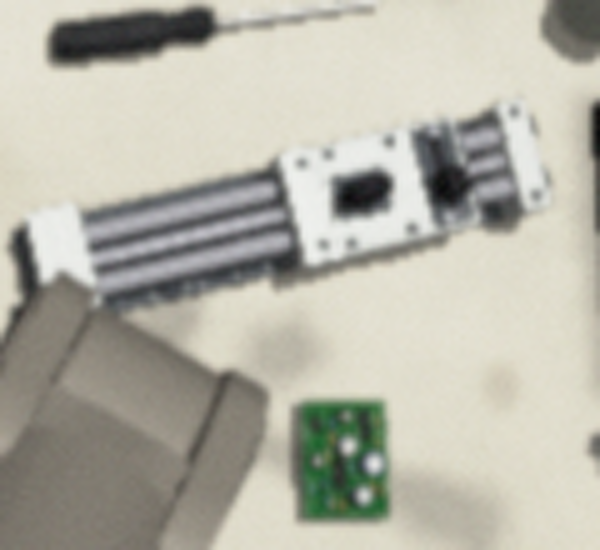

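The top view shows the holder unmoved: fixed jaw at (60,245), rods clear from 90 to 285, carriage jaw edge at about x=285, grip at (362,192) and knob at (447,185). That agrees with the side view to a few mm.

Request:
{"fn": "drive_tool", "kwargs": {
  "increments": [
    {"dx": -0.0122, "dy": 0.0118, "dz": 0, "wx": 0, "wy": 0, "wz": 0, "claw": 0.045},
    {"dx": -0.0122, "dy": 0.0118, "dz": 0, "wx": 0, "wy": 0, "wz": 0, "claw": 0.045},
    {"dx": -0.0122, "dy": 0.0118, "dz": 0, "wx": 0, "wy": 0, "wz": 0, "claw": 0.045},
    {"dx": -0.0122, "dy": 0.0118, "dz": 0, "wx": 0, "wy": 0, "wz": 0, "claw": 0.045},
    {"dx": -0.0122, "dy": 0.0118, "dz": 0, "wx": 0, "wy": 0, "wz": 0, "claw": 0.045},
    {"dx": -0.0122, "dy": 0.0118, "dz": 0, "wx": 0, "wy": 0, "wz": 0, "claw": 0.045},
    {"dx": -0.0122, "dy": 0.0118, "dz": 0, "wx": 0, "wy": 0, "wz": 0, "claw": 0.045},
    {"dx": -0.0122, "dy": 0.0118, "dz": 0, "wx": 0, "wy": 0, "wz": 0, "claw": 0.045},
    {"dx": 0, "dy": 0, "dz": 0.014, "wx": 0, "wy": 0, "wz": 0, "claw": 0.045},
    {"dx": 0, "dy": 0, "dz": 0.014, "wx": 0, "wy": 0, "wz": 0, "claw": 0.045},
    {"dx": 0, "dy": 0, "dz": 0.014, "wx": 0, "wy": 0, "wz": 0, "claw": 0.045},
    {"dx": 0, "dy": 0, "dz": 0.014, "wx": 0, "wy": 0, "wz": 0, "claw": 0.045},
    {"dx": 0, "dy": 0, "dz": 0, "wx": 0, "wy": 0, "wz": 0, "claw": 0.045}
  ]
}}

```text
t: 8.45
eef_pos: [0.5551, -0.1697, 0.0859]
tool_rot: [-0.001, 0.626, 0.78, -0.001]
contact_force: [0.9, 1.0, -0.0]
gripper_width: 0.627
grasp_force: 42.8
```

Run:
```python
from h import *
p,d=snap('side'); c=p[150:230,275:375]; s=cv2.resize(c[:,:,::-1],None,fx=7,fy=7,interpolation=cv2.INTER_CUBIC); cv2.imwrite('pics/s3.png',s)
```

```text
(no output)
```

View pics/s3.png

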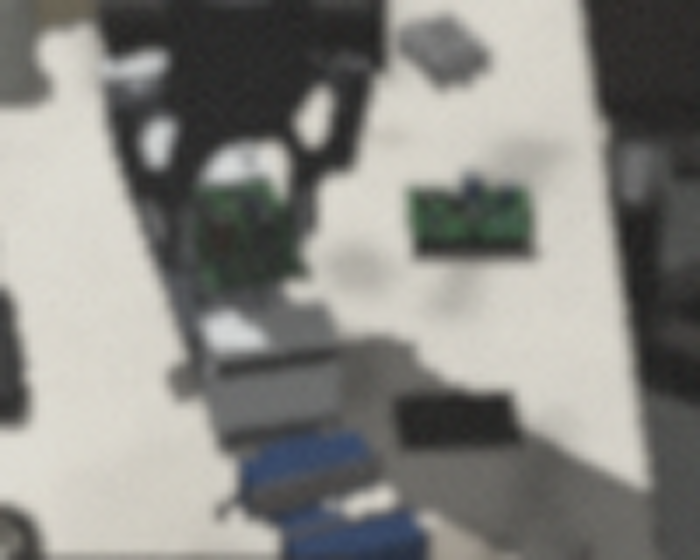

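The board hangs over the rods in line with the jaws; its front end at (205–300, 280) is just short of the fixed jaw (200–335, 330). I'll lower it now.

Request:
{"fn": "drive_tool", "kwargs": {
  "increments": [
    {"dx": 0, "dy": 0, "dz": 0.007, "wx": 0, "wy": 0, "wz": 0, "claw": 0.045},
    {"dx": 0, "dy": 0, "dz": 0.007, "wx": 0, "wy": 0, "wz": 0, "claw": 0.045},
    {"dx": 0, "dy": 0, "dz": 0.005, "wx": 0, "wy": 0, "wz": 0, "claw": 0.045},
    {"dx": 0, "dy": 0, "dz": 0, "wx": 0, "wy": 0, "wz": 0, "claw": 0.045}
  ]
}}

```text
t: 9.0
eef_pos: [0.5558, -0.1701, 0.0679]
tool_rot: [-0.0, 0.626, 0.779, -0.0]
contact_force: [0.7, 0.0, -1.2]
gripper_width: 0.621
grasp_force: 42.8
```

Request:
{"fn": "drive_tool", "kwargs": {
  "increments": [
    {"dx": 0, "dy": 0, "dz": 0.002, "wx": 0, "wy": 0, "wz": 0, "claw": 0.045},
    {"dx": 0, "dy": 0, "dz": 0, "wx": 0, "wy": 0, "wz": 0, "claw": 0.045}
  ]
}}

```text
t: 9.25
eef_pos: [0.5561, -0.1702, 0.0663]
tool_rot: [0.0, 0.626, 0.779, 0.0]
contact_force: [0.3, 0.8, -0.7]
gripper_width: 0.626
grasp_force: 42.8
```

Request:
{"fn": "drive_tool", "kwargs": {
  "increments": [
    {"dx": 0, "dy": 0, "dz": 0.002, "wx": 0, "wy": 0, "wz": 0, "claw": 0.045},
    {"dx": 0, "dy": 0, "dz": 0, "wx": 0, "wy": 0, "wz": 0, "claw": 0.045}
  ]
}}

```text
t: 9.5
eef_pos: [0.556, -0.1701, 0.0642]
tool_rot: [-0.0, 0.626, 0.78, -0.0]
contact_force: [-0.1, -0.1, -0.9]
gripper_width: 0.627
grasp_force: 42.8
```

Request:
{"fn": "drive_tool", "kwargs": {
  "increments": [
    {"dx": 0, "dy": 0, "dz": 0.0015, "wx": 0, "wy": 0, "wz": 0, "claw": 0.045},
    {"dx": 0, "dy": 0, "dz": 0, "wx": 0, "wy": 0, "wz": 0, "claw": 0.045}
  ]
}}

```text
t: 9.75
eef_pos: [0.5562, -0.1703, 0.0632]
tool_rot: [0.0, 0.626, 0.779, 0.0]
contact_force: [-0.3, 1.0, 4.1]
gripper_width: 0.63
grasp_force: 43.2
```

Request:
{"fn": "drive_tool", "kwargs": {
  "increments": [
    {"dx": 0, "dy": 0, "dz": 0.0015, "wx": 0, "wy": 0, "wz": 0, "claw": 0.045},
    {"dx": 0, "dy": 0, "dz": 0, "wx": 0, "wy": 0, "wz": 0, "claw": 0.045}
  ]
}}

```text
t: 10.0
eef_pos: [0.5562, -0.1703, 0.063]
tool_rot: [-0.0, 0.627, 0.779, 0.001]
contact_force: [-6.7, 2.9, 19.4]
gripper_width: 0.624
grasp_force: 44.5
```

Request:
{"fn": "drive_tool", "kwargs": {
  "increments": [
    {"dx": 0, "dy": 0, "dz": -0.0013, "wx": 0, "wy": 0, "wz": 0, "claw": 0.05},
    {"dx": 0, "dy": 0, "dz": 0, "wx": 0, "wy": 0, "wz": 0, "claw": 0.065},
    {"dx": 0, "dy": 0, "dz": 0, "wx": 0, "wy": 0, "wz": 0, "claw": 0.08},
    {"dx": 0, "dy": 0, "dz": 0, "wx": 0, "wy": 0, "wz": 0, "claw": 0.085},
    {"dx": 0, "dy": 0, "dz": 0, "wx": 0, "wy": 0, "wz": 0, "claw": 0.085},
    {"dx": 0, "dy": 0, "dz": -0.01, "wx": 0, "wy": 0, "wz": 0, "claw": 0.085},
    {"dx": 0, "dy": 0, "dz": -0.02, "wx": 0, "wy": 0, "wz": 0, "claw": 0.085},
    {"dx": 0, "dy": 0, "dz": -0.025, "wx": 0, "wy": 0, "wz": 0, "claw": 0.085},
    {"dx": 0, "dy": 0, "dz": -0.025, "wx": 0, "wy": 0, "wz": 0, "claw": 0.085},
    {"dx": 0, "dy": 0, "dz": -0.02, "wx": 0, "wy": 0, "wz": 0, "claw": 0.085}
  ]
}}

```text
t: 11.25
eef_pos: [0.5565, -0.1705, 0.1649]
tool_rot: [0.001, 0.627, 0.779, 0.001]
contact_force: [1.6, -0.8, -0.4]
gripper_width: 0.996
grasp_force: 0.0
```

Run:
```python
from h import *
p,d=snap('side'); c=p[145:225,275:375]; a=cv2.resize(c[:,:,::-1],None,fx=7,fy=7,interpolation=cv2.INTER_CUBIC)[:,:400]
p,d=snap('top'); c=p[150:230,325:455][:80,:57]; b=cv2.resize(c[:,:,::-1],None,fx=7,fy=7,interpolation=cv2.INTER_CUBIC)
cv2.imwrite('pics/s4.png',np.hstack([a,b])[:, :800])
```

```text
(no output)
```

View pics/s4.png

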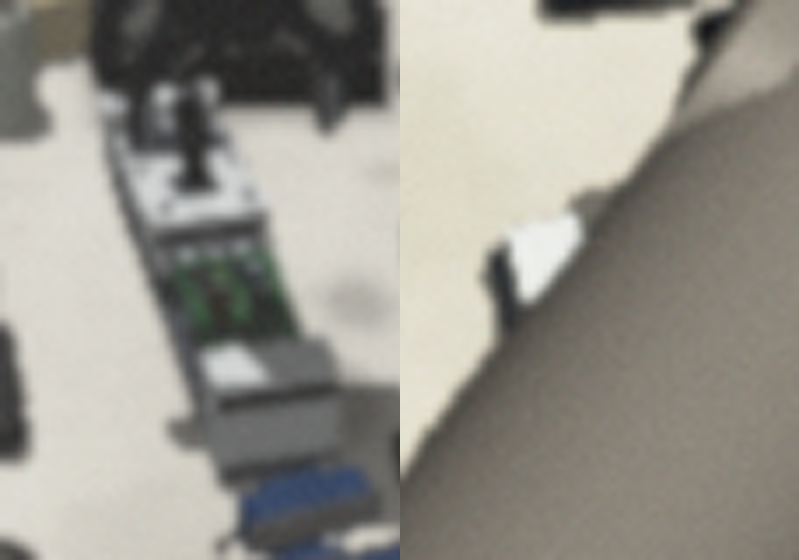

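The board lies flat on the rods between the jaws (left panel, board at (235,295)); the upright grip is at (193,140). Next I'll take the carriage grip.

Request:
{"fn": "drive_tool", "kwargs": {
  "increments": [
    {"dx": -0.0174, "dy": 0, "dz": 0, "wx": 0, "wy": 0, "wz": 0, "claw": 0.085},
    {"dx": -0.0174, "dy": 0, "dz": 0, "wx": 0, "wy": 0, "wz": 0, "claw": 0.085},
    {"dx": -0.0174, "dy": 0, "dz": 0, "wx": 0, "wy": 0, "wz": 0, "claw": 0.085},
    {"dx": -0.0174, "dy": 0, "dz": 0, "wx": 0, "wy": 0, "wz": 0, "claw": 0.085},
    {"dx": -0.0174, "dy": 0, "dz": 0, "wx": 0, "wy": 0, "wz": 0, "claw": 0.085},
    {"dx": -0.0174, "dy": 0, "dz": 0, "wx": 0, "wy": 0, "wz": 0, "claw": 0.085},
    {"dx": 0, "dy": 0, "dz": 0.02, "wx": 0, "wy": 0, "wz": 0, "claw": 0.07},
    {"dx": 0, "dy": 0, "dz": 0.02, "wx": 0, "wy": 0, "wz": 0, "claw": 0.06},
    {"dx": 0, "dy": 0, "dz": 0.02, "wx": 0, "wy": 0, "wz": 0, "claw": 0.05},
    {"dx": 0, "dy": 0, "dz": 0.02, "wx": 0, "wy": 0, "wz": 0, "claw": 0.05},
    {"dx": 0, "dy": 0, "dz": 0, "wx": 0, "wy": 0, "wz": 0, "claw": 0.05}
  ]
}}

```text
t: 12.72
eef_pos: [0.5774, -0.2711, 0.0804]
tool_rot: [-0.002, 0.626, 0.78, -0.001]
contact_force: [0.1, 0.0, 0.1]
gripper_width: 0.585
grasp_force: 0.0
```

Request:
{"fn": "drive_tool", "kwargs": {
  "increments": [
    {"dx": 0, "dy": 0, "dz": 0, "wx": 0, "wy": 0, "wz": 0, "claw": 0.03},
    {"dx": 0, "dy": 0, "dz": 0, "wx": 0, "wy": 0, "wz": 0, "claw": 0.02},
    {"dx": 0, "dy": 0, "dz": 0, "wx": 0, "wy": 0, "wz": 0, "claw": 0.015},
    {"dx": 0, "dy": 0, "dz": 0, "wx": 0, "wy": 0, "wz": 0, "claw": 0.01},
    {"dx": 0, "dy": 0, "dz": 0, "wx": 0, "wy": 0, "wz": 0, "claw": 0.005},
    {"dx": 0, "dy": 0, "dz": 0, "wx": 0, "wy": 0, "wz": 0, "claw": 0.005}
  ],
  "newtons": 40
}}

```text
t: 13.48
eef_pos: [0.5799, -0.2721, 0.0834]
tool_rot: [0.001, 0.626, 0.78, 0.001]
contact_force: [4.1, 1.0, 6.2]
gripper_width: 0.134
grasp_force: 40.8
```

Request:
{"fn": "drive_tool", "kwargs": {
  "increments": [
    {"dx": 0.005, "dy": 0, "dz": 0, "wx": 0, "wy": 0, "wz": 0, "claw": 0.005},
    {"dx": 0.005, "dy": 0, "dz": 0, "wx": 0, "wy": 0, "wz": 0, "claw": 0.005},
    {"dx": 0.005, "dy": 0, "dz": 0, "wx": 0, "wy": 0, "wz": 0, "claw": 0.005},
    {"dx": 0.005, "dy": 0, "dz": 0, "wx": 0, "wy": 0, "wz": 0, "claw": 0.005},
    {"dx": 0.004, "dy": 0, "dz": 0, "wx": 0, "wy": 0, "wz": 0, "claw": 0.005},
    {"dx": 0, "dy": 0, "dz": 0, "wx": 0, "wy": 0, "wz": 0, "claw": 0.005}
  ]
}}

```text
t: 14.22
eef_pos: [0.5745, -0.2491, 0.0834]
tool_rot: [0.001, 0.626, 0.78, 0.0]
contact_force: [4.7, -0.2, 6.1]
gripper_width: 0.129
grasp_force: 41.1
```

Request:
{"fn": "drive_tool", "kwargs": {
  "increments": [
    {"dx": 0.003, "dy": 0, "dz": 0, "wx": 0, "wy": 0, "wz": 0, "claw": 0.005},
    {"dx": 0.003, "dy": 0, "dz": 0, "wx": 0, "wy": 0, "wz": 0, "claw": 0.005},
    {"dx": 0, "dy": 0, "dz": 0, "wx": 0, "wy": 0, "wz": 0, "claw": 0.005}
  ]
}}

```text
t: 14.6
eef_pos: [0.5733, -0.2437, 0.0834]
tool_rot: [0.002, 0.626, 0.78, 0.0]
contact_force: [5.6, -0.9, 4.2]
gripper_width: 0.132
grasp_force: 41.1
```

Request:
{"fn": "drive_tool", "kwargs": {
  "increments": [
    {"dx": 0.002, "dy": 0, "dz": 0, "wx": 0, "wy": 0, "wz": 0, "claw": 0.005},
    {"dx": 0.001, "dy": 0, "dz": 0, "wx": 0, "wy": 0, "wz": 0, "claw": 0.005},
    {"dx": 0, "dy": 0, "dz": 0, "wx": 0, "wy": 0, "wz": 0, "claw": 0.005}
  ]
}}

```text
t: 14.98
eef_pos: [0.5727, -0.2411, 0.0834]
tool_rot: [0.002, 0.626, 0.779, 0.0]
contact_force: [6.3, -1.9, 3.4]
gripper_width: 0.129
grasp_force: 41.1
```

Request:
{"fn": "drive_tool", "kwargs": {
  "increments": [
    {"dx": 0.0015, "dy": 0, "dz": 0, "wx": 0, "wy": 0, "wz": 0, "claw": 0.005},
    {"dx": 0, "dy": 0, "dz": 0, "wx": 0, "wy": 0, "wz": 0, "claw": 0.005}
  ]
}}

```text
t: 15.22
eef_pos: [0.5723, -0.2396, 0.0834]
tool_rot: [0.002, 0.626, 0.779, -0.0]
contact_force: [5.4, -2.3, 4.7]
gripper_width: 0.132
grasp_force: 41.1
```

Request:
{"fn": "drive_tool", "kwargs": {
  "increments": [
    {"dx": 0.0015, "dy": 0, "dz": 0, "wx": 0, "wy": 0, "wz": 0, "claw": 0.005},
    {"dx": 0, "dy": 0, "dz": 0, "wx": 0, "wy": 0, "wz": 0, "claw": 0.005}
  ]
}}

```text
t: 15.48
eef_pos: [0.572, -0.2382, 0.0834]
tool_rot: [0.002, 0.626, 0.779, -0.0]
contact_force: [4.6, -1.3, 4.2]
gripper_width: 0.132
grasp_force: 41.1
```

Request:
{"fn": "drive_tool", "kwargs": {
  "increments": [
    {"dx": 0.0015, "dy": 0, "dz": 0, "wx": 0, "wy": 0, "wz": 0, "claw": 0.005},
    {"dx": 0, "dy": 0, "dz": 0, "wx": 0, "wy": 0, "wz": 0, "claw": 0.005}
  ]
}}

```text
t: 15.72
eef_pos: [0.5717, -0.2371, 0.0834]
tool_rot: [0.002, 0.626, 0.779, -0.0]
contact_force: [6.1, -3.4, 3.3]
gripper_width: 0.135
grasp_force: 40.9
```

Request:
{"fn": "drive_tool", "kwargs": {
  "increments": [
    {"dx": 0.0015, "dy": 0, "dz": 0, "wx": 0, "wy": 0, "wz": 0, "claw": 0.005},
    {"dx": 0, "dy": 0, "dz": 0, "wx": 0, "wy": 0, "wz": 0, "claw": 0.005}
  ]
}}

```text
t: 15.98
eef_pos: [0.5717, -0.237, 0.0834]
tool_rot: [0.003, 0.627, 0.779, -0.001]
contact_force: [7.9, -8.1, -0.9]
gripper_width: 0.13
grasp_force: 40.6
```

Request:
{"fn": "drive_tool", "kwargs": {
  "increments": [
    {"dx": 0.0015, "dy": 0, "dz": 0, "wx": 0, "wy": 0, "wz": 0, "claw": 0.005},
    {"dx": 0, "dy": 0, "dz": 0, "wx": 0, "wy": 0, "wz": 0, "claw": 0.005}
  ]
}}

```text
t: 16.23
eef_pos: [0.5717, -0.237, 0.0835]
tool_rot: [0.005, 0.627, 0.779, -0.001]
contact_force: [11.0, -11.6, -4.9]
gripper_width: 0.131
grasp_force: 40.3
```

Request:
{"fn": "drive_tool", "kwargs": {
  "increments": [
    {"dx": 0.003, "dy": 0, "dz": 0, "wx": 0, "wy": 0, "wz": 0, "claw": 0.005},
    {"dx": 0, "dy": 0, "dz": 0, "wx": 0, "wy": 0, "wz": 0, "claw": 0.005},
    {"dx": 0, "dy": 0, "dz": 0, "wx": 0, "wy": 0, "wz": 0, "claw": 0.005}
  ]
}}

```text
t: 16.6
eef_pos: [0.5716, -0.2368, 0.0835]
tool_rot: [0.007, 0.628, 0.778, -0.003]
contact_force: [13.0, -17.2, -12.7]
gripper_width: 0.132
grasp_force: 39.7
```

Run:
```python
from h import *
p,d=snap('side'); c=p[145:225,275:375]; a=cv2.resize(c[:,:,::-1],None,fx=7,fy=7,interpolation=cv2.INTER_CUBIC)[:,:400]
cv2.imwrite('pics/s5.png',a)
```

```text
(no output)
```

View pics/s5.png

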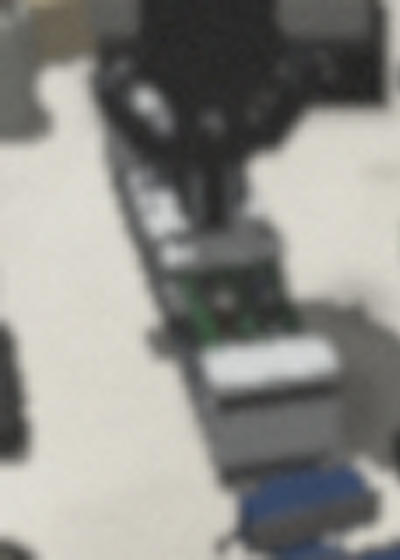

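The jaws look closed on the board: carriage jaw (160–280, 245), fixed jaw (205–340, 360), board flush between them, at 17 N. I'll ease off, release, and go to the knob.

Request:
{"fn": "drive_tool", "kwargs": {
  "increments": [
    {"dx": -0.003, "dy": 0, "dz": 0, "wx": 0, "wy": 0, "wz": 0, "claw": 0.005},
    {"dx": 0, "dy": 0, "dz": 0, "wx": 0, "wy": 0, "wz": 0, "claw": 0.01},
    {"dx": 0, "dy": 0, "dz": 0, "wx": 0, "wy": 0, "wz": 0, "claw": 0.03},
    {"dx": 0, "dy": 0, "dz": 0, "wx": 0, "wy": 0, "wz": 0, "claw": 0.045},
    {"dx": 0, "dy": 0, "dz": 0, "wx": 0, "wy": 0, "wz": 0, "claw": 0.05},
    {"dx": 0, "dy": 0, "dz": -0.015, "wx": 0, "wy": 0, "wz": 0, "claw": 0.05},
    {"dx": 0, "dy": 0, "dz": -0.02, "wx": 0, "wy": 0, "wz": 0, "claw": 0.05},
    {"dx": 0, "dy": 0, "dz": -0.02, "wx": 0, "wy": 0, "wz": 0, "claw": 0.05},
    {"dx": 0, "dy": 0, "dz": 0, "wx": 0, "wy": 0, "wz": 0, "claw": 0.05}
  ]
}}

```text
t: 17.77
eef_pos: [0.5711, -0.2332, 0.1402]
tool_rot: [0.002, 0.626, 0.779, 0.001]
contact_force: [-0.3, 0.5, -0.3]
gripper_width: 0.589
grasp_force: 0.0
```

Request:
{"fn": "drive_tool", "kwargs": {
  "increments": [
    {"dx": -0.0174, "dy": -0.0031, "dz": 0, "wx": 0, "wy": 0, "wz": 0, "claw": 0.05},
    {"dx": -0.0174, "dy": -0.0031, "dz": 0, "wx": 0, "wy": 0, "wz": 0, "claw": 0.05},
    {"dx": -0.0174, "dy": -0.0031, "dz": 0, "wx": 0, "wy": 0, "wz": 0, "claw": 0.05},
    {"dx": 0, "dy": 0, "dz": 0.018, "wx": 0, "wy": 0, "wz": 0, "claw": 0.05},
    {"dx": 0, "dy": 0, "dz": 0.018, "wx": 0, "wy": 0, "wz": 0, "claw": 0.05},
    {"dx": 0, "dy": 0, "dz": 0.018, "wx": 0, "wy": 0, "wz": 0, "claw": 0.05},
    {"dx": 0, "dy": 0, "dz": 0, "wx": 0, "wy": 0, "wz": 0, "claw": 0.05}
  ]
}}

```text
t: 18.65
eef_pos: [0.5709, -0.2842, 0.0812]
tool_rot: [-0.002, 0.626, 0.78, -0.0]
contact_force: [0.7, -0.1, -0.6]
gripper_width: 0.581
grasp_force: 0.0
```

Request:
{"fn": "drive_tool", "kwargs": {
  "increments": [
    {"dx": 0, "dy": 0, "dz": 0, "wx": 0, "wy": 0, "wz": 0, "claw": 0.035},
    {"dx": 0, "dy": 0, "dz": 0, "wx": 0, "wy": 0, "wz": 0, "claw": 0.025},
    {"dx": 0, "dy": 0, "dz": 0, "wx": 0, "wy": 0, "wz": 0, "claw": 0.018},
    {"dx": 0, "dy": 0, "dz": 0, "wx": 0, "wy": 0, "wz": 0, "claw": 0.01},
    {"dx": 0, "dy": 0, "dz": 0, "wx": 0, "wy": 0, "wz": 0, "claw": 0.01},
    {"dx": 0, "dy": 0, "dz": 0, "wx": 0, "wy": 0, "wz": 0, "claw": 0.01}
  ],
  "newtons": 40
}}

```text
t: 19.4
eef_pos: [0.5736, -0.2855, 0.0846]
tool_rot: [0.001, 0.626, 0.78, 0.001]
contact_force: [5.1, 1.0, 4.7]
gripper_width: 0.179
grasp_force: 41.3
```

Request:
{"fn": "drive_tool", "kwargs": {
  "increments": [
    {"dx": 0, "dy": 0.003, "dz": 0, "wx": 0, "wy": 0, "wz": 0, "claw": 0.01},
    {"dx": 0, "dy": 0.004, "dz": 0, "wx": 0, "wy": 0, "wz": 0, "claw": 0.01},
    {"dx": 0, "dy": 0.004, "dz": 0, "wx": 0, "wy": 0, "wz": 0, "claw": 0.01},
    {"dx": 0, "dy": 0.004, "dz": 0, "wx": 0, "wy": 0, "wz": 0, "claw": 0.01},
    {"dx": 0, "dy": 0.003, "dz": 0, "wx": 0, "wy": 0, "wz": 0, "claw": 0.01},
    {"dx": 0, "dy": 0, "dz": 0, "wx": 0, "wy": 0, "wz": 0, "claw": 0.01}
  ],
  "newtons": 60
}}

```text
t: 20.15
eef_pos: [0.5879, -0.2827, 0.0846]
tool_rot: [-0.001, 0.627, 0.779, -0.001]
contact_force: [-4.8, 1.8, 12.2]
gripper_width: 0.174
grasp_force: 63.1
```

Request:
{"fn": "drive_tool", "kwargs": {
  "increments": [
    {"dx": 0, "dy": 0.002, "dz": 0, "wx": 0, "wy": 0, "wz": 0, "claw": 0.01},
    {"dx": 0, "dy": 0.002, "dz": 0, "wx": 0, "wy": 0, "wz": 0, "claw": 0.01},
    {"dx": 0, "dy": 0, "dz": 0, "wx": 0, "wy": 0, "wz": 0, "claw": 0.01}
  ]
}}

```text
t: 20.52
eef_pos: [0.5907, -0.2822, 0.0846]
tool_rot: [-0.002, 0.627, 0.779, -0.001]
contact_force: [-6.8, 1.3, 15.2]
gripper_width: 0.169
grasp_force: 63.4
```

Request:
{"fn": "drive_tool", "kwargs": {
  "increments": [
    {"dx": 0, "dy": 0.002, "dz": 0, "wx": 0, "wy": 0, "wz": 0, "claw": 0.01},
    {"dx": 0, "dy": 0, "dz": 0, "wx": 0, "wy": 0, "wz": 0, "claw": 0.01},
    {"dx": 0, "dy": 0, "dz": 0, "wx": 0, "wy": 0, "wz": 0, "claw": 0.01}
  ]
}}

```text
t: 20.9
eef_pos: [0.5915, -0.2823, 0.0846]
tool_rot: [-0.002, 0.627, 0.779, -0.002]
contact_force: [-10.0, 1.2, 17.1]
gripper_width: 0.171
grasp_force: 63.5
```

Request:
{"fn": "drive_tool", "kwargs": {
  "increments": [
    {"dx": 0, "dy": 0.002, "dz": 0, "wx": 0, "wy": 0, "wz": 0, "claw": 0.01},
    {"dx": 0, "dy": 0.002, "dz": 0, "wx": 0, "wy": 0, "wz": 0, "claw": 0.01},
    {"dx": 0, "dy": 0, "dz": 0, "wx": 0, "wy": 0, "wz": 0, "claw": 0.01}
  ]
}}

```text
t: 21.28
eef_pos: [0.5936, -0.2824, 0.0847]
tool_rot: [-0.003, 0.628, 0.778, -0.003]
contact_force: [-14.9, 1.1, 20.5]
gripper_width: 0.175
grasp_force: 64.1
```

Request:
{"fn": "drive_tool", "kwargs": {
  "increments": [
    {"dx": 0, "dy": 0.002, "dz": 0, "wx": 0, "wy": 0, "wz": 0, "claw": 0.01},
    {"dx": 0, "dy": 0.001, "dz": 0, "wx": 0, "wy": 0, "wz": 0, "claw": 0.01},
    {"dx": 0, "dy": 0, "dz": 0, "wx": 0, "wy": 0, "wz": 0, "claw": 0.01}
  ]
}}

```text
t: 21.65
eef_pos: [0.5961, -0.2822, 0.0847]
tool_rot: [-0.003, 0.628, 0.778, -0.003]
contact_force: [-15.8, 0.2, 20.2]
gripper_width: 0.173
grasp_force: 64.1
```

Request:
{"fn": "drive_tool", "kwargs": {
  "increments": [
    {"dx": 0, "dy": 0.002, "dz": 0, "wx": 0, "wy": 0, "wz": 0, "claw": 0.01},
    {"dx": 0, "dy": 0, "dz": 0, "wx": 0, "wy": 0, "wz": 0, "claw": 0.01},
    {"dx": 0, "dy": 0, "dz": 0, "wx": 0, "wy": 0, "wz": 0, "claw": 0.01}
  ]
}}

```text
t: 22.02
eef_pos: [0.5963, -0.2823, 0.0846]
tool_rot: [-0.004, 0.628, 0.778, -0.004]
contact_force: [-20.9, 0.2, 23.9]
gripper_width: 0.174
grasp_force: 64.5
```

Request:
{"fn": "drive_tool", "kwargs": {
  "increments": [
    {"dx": 0, "dy": 0.002, "dz": 0, "wx": 0, "wy": 0, "wz": 0, "claw": 0.01},
    {"dx": 0, "dy": 0.002, "dz": 0, "wx": 0, "wy": 0, "wz": 0, "claw": 0.01},
    {"dx": 0, "dy": 0, "dz": 0, "wx": 0, "wy": 0, "wz": 0, "claw": 0.01}
  ]
}}

```text
t: 22.4
eef_pos: [0.5967, -0.2823, 0.0845]
tool_rot: [-0.007, 0.629, 0.777, -0.005]
contact_force: [-29.4, 0.7, 30.5]
gripper_width: 0.172
grasp_force: 65.4
```

Firm end stop reached after about 23 mm of travel. Now I'll ease off, release and lift clear.

Request:
{"fn": "drive_tool", "kwargs": {
  "increments": [
    {"dx": 0, "dy": -0.004, "dz": 0, "wx": 0, "wy": 0, "wz": 0, "claw": 0.01},
    {"dx": 0, "dy": 0, "dz": 0, "wx": 0, "wy": 0, "wz": 0, "claw": 0.025},
    {"dx": 0, "dy": 0, "dz": 0, "wx": 0, "wy": 0, "wz": 0, "claw": 0.045},
    {"dx": 0, "dy": 0, "dz": 0, "wx": 0, "wy": 0, "wz": 0, "claw": 0.05},
    {"dx": 0, "dy": 0, "dz": 0, "wx": 0, "wy": 0, "wz": 0, "claw": 0.05},
    {"dx": 0, "dy": 0, "dz": -0.015, "wx": 0, "wy": 0, "wz": 0, "claw": 0.05},
    {"dx": 0, "dy": 0, "dz": -0.03, "wx": 0, "wy": 0, "wz": 0, "claw": 0.05},
    {"dx": 0, "dy": 0, "dz": -0.04, "wx": 0, "wy": 0, "wz": 0, "claw": 0.05},
    {"dx": 0, "dy": 0, "dz": -0.04, "wx": 0, "wy": 0, "wz": 0, "claw": 0.05},
    {"dx": 0, "dy": -0.04, "dz": -0.02, "wx": 0, "wy": 0, "wz": 0, "claw": 0.05},
    {"dx": 0, "dy": -0.04, "dz": -0.02, "wx": 0, "wy": 0, "wz": 0, "claw": 0.05},
    {"dx": -0.05, "dy": 0, "dz": 0, "wx": 0, "wy": 0, "wz": 0, "claw": 0.05},
    {"dx": -0.05, "dy": 0, "dz": 0, "wx": 0, "wy": 0, "wz": 0, "claw": 0.05},
    {"dx": -0.05, "dy": 0, "dz": 0, "wx": 0, "wy": 0, "wz": 0, "claw": 0.05},
    {"dx": 0, "dy": 0, "dz": 0, "wx": 0, "wy": 0, "wz": 0, "claw": 0.05}
  ]
}}

```text
t: 24.28
eef_pos: [0.5567, -0.4468, 0.2496]
tool_rot: [0.001, 0.628, 0.778, -0.002]
contact_force: [-0.9, 0.8, 1.1]
gripper_width: 0.585
grasp_force: 0.0
```

Run:
```python
from h import *
p,d=snap('side'); c=p[145:225,275:375]; a=cv2.resize(c[:,:,::-1],None,fx=7,fy=7,interpolation=cv2.INTER_CUBIC)[:,:250]
p,d=snap('top'); c=p[155:225,330:450]; b=cv2.resize(c[:,:,::-1],None,fx=4.5,fy=4.5,interpolation=cv2.INTER_CUBIC)
o=np.zeros((560,800,3),np.uint8); o[:,:250]=a; o[:b.shape[0],255:255+b.shape[1]]=b
cv2.imwrite('pics/f.png',o)
```

```text
(no output)
```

View pics/f.png

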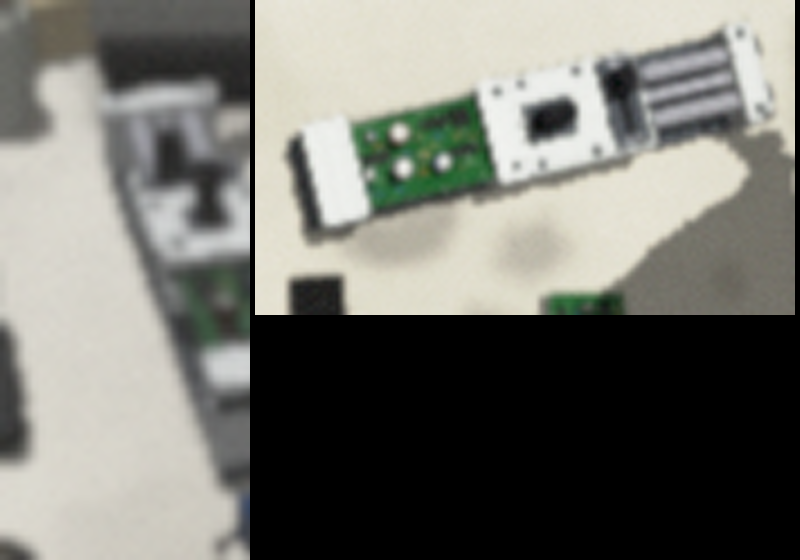

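The board sits in both grooves (355–490 in the top panel) and the knob is at the far side (620,78). Everything has been released, so I'll hand in.

```bash
python3 -c "
from station import *
print(hand_in())"
```

```text
the job is handed in; nothing more can be done
None
```

The job is handed in at about 24 s of the 54 s allowed: the longer board sits component side up in both jaws' grooves, the brake knob is at its far end stop, everything is released, and I saw no bystander disturbed. The final judgement was not reported back.

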